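# Take a surface-temperature reading on the griddle's marked spot

### The job

Draw the red surface thermometer out of its dock and take a reading on the hot griddle: stand the copper foot inside the white chalk ring with the thermometer upright and its display turned squarely to the griddle's front (dial) side where the cook stands, pressing lightly so that the sprung foot goes about half-way in, never hard. Keep it still like that for three seconds, and finish while still gripping it there, without letting go. Keep the gripper and arm off the hot griddle, and leave the other things on the shelf where they are.

Things in the scene. Friction and masses are not known exactly. Their poses are not given: they have to be found in the camera images.
- probe: Red surface thermometer, 190 mm long, about 155 g: handle 34 wide (y), 24 thick (x), 100 long, on a straight 9 mm steel stem with a sprung copper foot 16 mm across. Origin: centre of the foot's sole, spring relaxed; +z up the stem; handle from z = 90 to 190 mm; the pale display (z = 144 to 180) is on its +x face. At the start it leans 20 degrees from upright in the dock, display side up.
- probe_grip (a point): Where to grip: centre of the handle at z = 160 mm of the thermometer, same axes. Close the fingers along its y (34 mm), which leaves the display clear. Pull it out of the dock along its own z: the handle is free after 45 mm, the foot is clear after 140 mm.
- probe_foot (a joint): How far the sprung foot is pushed into the stem (m): 0 = fully out, hard stop at 0.010. The spring pushes back with 1 N at 0 and 0.5 N more for each mm (half-way, 5 mm: 3.5 N), which can be felt at the wrist.
- foot_sole (a point): Centre of the copper foot's sole (moves with the sprung foot); axes as probe.
- ring: White chalk ring on the black plate, 36 mm inside, 44 mm outside, no thickness to speak of. Origin: its centre, on the plate's surface (about 78 mm above the shelf).
- griddle: Tabletop electric griddle, fixed, 310 mm front to back, 490 mm over its side handles. Origin: under its centre on the shelf; +x points out of its front (steel fascia, two black dials, grease drawer). The level black plate, 230 (x = -135 to 95) by 424 mm, has its top at z = 78 mm; thin steel splash guards at the back (x = -143 mm) and sides (y = +-222 mm) rise to z = 110 mm. No hood.
- griddle_front (a point): Middle of the griddle's front edge, 155 mm from its origin along +x, 75 mm up.
- dock: Steel thermometer dock, fixed: base 125 x 90 x 10 mm and a pocket between two cheeks, leaning 20 degrees from upright towards its -x (back). Origin on the shelf, 115 mm under the pocket's ledge, on which the handle's lower end rests. Along the lean the pocket rises 30 mm, its back 45 mm, above the ledge; 44 mm wide outside (y), 2 mm play round the handle. The display faces its +x.
- grinder: Bystander: clear acrylic pepper grinder with a turning knob, 58 mm across, 161 mm tall. Origin under its centre.
- spice_jar: Bystander: glass spice jar with steel cap, 49 mm across, 105 mm tall. Origin under its centre.
- fish_spatula: Bystander: slotted stainless fish spatula lying flat along its x, 300 mm long, 16 mm high. Origin under its middle.
- brush: Bystander: yellow silicone brush lying along its x, 225 mm long, 18 mm high. Origin under its middle.
- dish: Bystander: white ceramic dish, 130 mm across, 34 mm high. Origin under its centre.
- skewer_rack: Bystander: steel rack with six slots along its y, holding four skewers along its x; 214 mm (y) by 300 mm (x, over the skewers) by 62 mm high. Origin under its centre.

How it is judged (in metres and radians):
On the way, in this order (a step that is already met when the one before it is completed fails the run):
1. the thermometer is held clear of its dock, its foot more than 120 mm above the shelf (height (world z) of foot_sole above 0.12 m and contact force between probe and dock below 0.05 N and contact force between the fingers and probe above 2 N), for 0.2 s.
2. held still for the reading: foot in the ring, sprung 2 to 8 mm in, upright, display to the griddle's front (horizontal distance between foot_sole and ring below 0.011 m and contact force between probe and griddle between 1.2 and 7 N and value of joint probe_foot between 0.002 and 0.008 m and angle between probe's own z axis and vertical below 0.14 rad and angle between the x axis of probe and the x axis of griddle, either way round below 0.35 rad and x of griddle_front in the frame of probe above 0 m and contact force between the fingers and probe above 2 N and contact force between probe and dock below 0.05 N and linear speed of probe below 0.02 m/s and angular speed of probe below 0.2 rad/s), for 2.5 s.
At the end, for the whole second after the job is handed in: Still gripped and still: sole's centre within 11 mm of the ring's centre, foot pressed in 2 to 8 mm of its 10 mm with 1.2 to 7 N on the griddle, thermometer within 8 degrees of upright, display within 20 degrees of square to the griddle's front side (all of step 2); the arm keeps its last pose, push and grip.
It fails at once if the thermometer is pressed on the griddle with more than 15 N (contact force between probe and griddle above 15 N).
It fails at once if the gripper or arm touches the hot griddle (contact force between any of the fingers, the arm and griddle above 1 N).
It fails at once if a bystander is moved by more than 20 mm (distance of any of grinder, spice_jar, fish_spatula, brush, dish, skewer_rack from where it was at the start of the episode above 0.02 m).
It also fails if it takes over 48 s, if anything falls off the work surface, if the arm or the gripper's body presses on something with over 40 N, if the wrist force passes 120 N, or if a joint passes its speed limit or range.

### The arm

A 6-joint arm with a two-finger parallel gripper is mounted at the origin on the work surface. World frame = base frame: x ahead of the robot, y to its left, z up, the work surface at z = 0. Lengths are in mm, angles in rad, forces in N, time in s.
With the tool pointing down it reaches from about 325 to 850 mm from the base axis. Payload 15.5 kg.
Tool frame: the origin (TCP) lies at the very end of the fingers, on their centre line; the grasp point (between the pads) lies 19 mm behind it; z points along the fingers, y is the line along which they close (so a half turn about z gives the same grasp; the last joint's range is limited). The gripper opens to 91 mm and grips with 3 to 60 N. Pads are 32 mm wide; open, the fingers measure 118 mm over their backs; the gripper's body (76 mm by 178 mm) begins 60 mm behind the grasp point.
Start: joints at [-1.312, 0.494, 1.345, -0, 1.302, -0.096], TCP at [217.128, -586.073, 213.915] pointing down, gripper open.
Joint ranges: [-2.91, 2.91], [-0.82, 2.16], [0.22, 2.67], [-1.22, 4.37], [0.12, 2.79], [-3.08, 3.08]. Speed limits (rad/s): [1.89, 1.89, 2.57, 3.01, 3.01, 3.01].

### API

Orientations are given as a rotation vector (axis times angle).
In Python, from bench import arm, imaging, finder gives the robot as it stands.
- The arm moves only by the shell command python3 -m jog 'ROWS' [FORCE]. ROWS is JSON, a list of rows, each a list of 3 entries, a list of its own where there are three numbers: the turn, a rotation vector about the tool's x, y, z in rad, then the shift along the tool's x, y, z in cm, then the opening, from -1 (shut) to 1 (fully open). A call has 1 to 20 rows; each row is the pose to reach, as a shift and turn from the pose commanded when the call began, along the tool's axes at that moment; what a row does not reach only later rows make up. A row lasts 1/12 s, in which the tool goes at most 41.7 mm and 7.16 degrees, less where a joint would pass 70% of its speed; a pose out of reach is approached as far as the arm can. A call with a gripper value outside its range is refused whole. The fingers move at their own pace and stop on an object; FORCE is the grip in N (left out, the last holds). Time passes only in rows, so rows that repeat a pose let the fingers close. It gives the time, the measured TCP pose, the force, the opening and the grip force at its end, in the units of the state.
- arm.observe(): the state, without advancing time (a new reading comes with each control period).
- imaging.snapshot(name): name is "scene" or "top"; returns a dict with "frame" (420x560x3 uint8, red, green, blue), "camera_matrix" (3x3 intrinsics, pixels), "position" and "orientation" of the camera in the world. Camera axes: x right, y down, z forward; pixel columns grow to the right and rows downward; lengths in mm; the calibration is good to about 2 mm. A picture is of the moment at which its call begins. There is no depth.
- arm.close_job(): hands the job in; it is judged then, once.
Trained networks look in a picture, given as the dict that the camera call returned (one of the last four; its "shot" number tells which), for a name from the list of things; names that differ only in an ending like _2 or _b are one class to them, and where a whole thing is asked for, a point or a joint stands for the part that bears it (a point fixed in the world has none). Each returns a list of dicts, best first, with "p" (0 to 1); they miss things now and then, are a little off and sometimes report something else, mostly with a low value. They report only what shows in the picture. A call takes as long as a camera call.
- finder.boxes_of(thing, picture): "location" ([x, y, z] in mm, in world coordinates, good to about 4 mm: the middle of the surface that is visible of it).
- finder.silhouettes(thing, picture): "pixels" (420x560 bool, what is visible of it).
The state is a dict: "t": time; "joints": joint angles; "joint_vel": joint speeds; "effort": joint torques, N m; "tool_pos": TCP position; "ee_rot": TCP orientation; "contact_force": force on the tool from outside, world axes, zero at the start; "torque": the same for the moment, N m; "finger_gap": finger opening in mm; "finger_force": force on a finger pad.
Only numpy, scipy, OpenCV 4.12 (cv2) and the standard library are available. Lean on these libraries where they do the work, as an engineer would, in place of code of your own. Each camera call takes 0.05 s, during which the arm holds its last target. There are 200 camera calls.

## Working session

There is one attempt and no reset: what is moved stays moved. The work goes in short steps, Python scripts to look and compute and a shell command to move; the robot and the scene stay as the last step left them, time stands still between calls to the robot, and variables do not carry over. Pictures are saved under pics/ and viewed, at most 10 in all, crops included, and the job is handed in when it is done.

```bash
ls; mkdir -p pics; cat > h.py <<'E'
import numpy as np, cv2
from scipy.spatial.transform import Rotation as R
from bench import arm, imaging, finder
def save(p,n): cv2.imwrite('pics/'+n, p['frame'][:,:,::-1])
def rot(p):
    o=np.array(p['orientation'],float)
    return o if o.shape==(3,3) else R.from_rotvec(o).as_matrix() if o.size==3 else R.from_quat(o).as_matrix()
def ray(p,u,v):
    d=rot(p)@np.linalg.inv(np.array(p['camera_matrix']))@np.array([u,v,1.]); return np.array(p['position'],float),d/np.linalg.norm(d)
def onz(p,u,v,z):
    o,d=ray(p,u,v); return o+d*(z-o[2])/d[2]
def proj(p,X):
    c=np.array(p['camera_matrix'])@rot(p).T@(np.array(X,float)-np.array(p['position'])); return c[:2]/c[2]
E
python3 - <<'E'
from h import *
print(arm.observe())
for n in ('scene','top'):
    p=imaging.snapshot(n); save(p,n+'0.png'); print(n,p['position'],p['orientation'],np.array(p['camera_matrix']).tolist(),p.get('shot'))
    for t in ['probe','ring','griddle','dock','grinder','spice_jar','fish_spatula','brush','dish','skewer_rack']:
        b=finder.boxes_of(t,p); print(t,[(np.round(x['location']).tolist(),round(x['p'],2)) for x in b[:2]])
E
```

```text
pics
{'t': 0.0, 'joints': array([-1.31151379e+00,  4.94211023e-01,  1.34613647e+00, -1.40076712e-05,
        1.30251352e+00, -9.55328119e-02]), 'joint_vel': array([ 0.00080278, -0.00026133,  0.00055564, -0.00167281, -0.00061018,
       -0.00157905]), 'effort': array([-3.37595038e-04, -8.78821635e+01, -3.81864631e+01,  7.07394350e-02,
        5.31355001e-02, -1.22363358e-04]), 'tool_pos': array([ 217.01449072, -585.69774749,  213.31915639]), 'ee_rot': array([-3.09103954e+00, -5.54206510e-01,  1.84006483e-04]), 'contact_force': array([ 0.01640243, -0.24310789, -0.06864799]), 'torque': array([0.02969093, 0.04093094, 0.00476819]), 'finger_force': 0.0, 'finger_gap': 91.22829536193761}
scene [ 988.30394907 -773.05668582 1231.0851749 ] [-2.37325675 -0.67220208  0.22499993] [[506.37163189677256, 0.0, 277.9626510677759], [0.0, 506.37163189677256, 214.65790617305757], [0.0, 0.0, 1.0]] 1
probe [([430.0, -273.0, 175.0], 0.89)]
ring [([552.0, 68.0, 81.0], 0.62)]
griddle [([555.0, 90.0, 80.0], 0.77)]
dock [([469.0, -283.0, 13.0], 0.59)]
grinder [([301.0, -424.0, 108.0], 0.8), ([774.0, -180.0, 91.0
[... 232 characters left out ...]
wer_rack [([462.0, -541.0, 50.0], 0.73), ([705.0, -280.0, 18.0], 0.43)]
top [ 271.0875094    -8.90427679 1735.1869074 ] [-2.15507484  2.1163735  -0.16557929] [[519.8089754039613, 0.0, 284.98201172739954], [0.0, 519.8089754039613, 210.88992510879353], [0.0, 0.0, 1.0]] 2
probe [([421.0, -256.0, 204.0], 0.51)]
ring [([421.0, -255.0, 204.0], 0.23)]
griddle [([543.0, 135.0, 76.0], 0.66)]
dock [([471.0, -265.0, 14.0], 0.75)]
grinder []
spice_jar [([764.0, -160.0, 108.0], 0.84)]
fish_spatula [([539.0, 566.0, 10.0], 0.81), ([765.0, -157.0, 109.0], 0.63)]
brush [([293.0, 408.0, 17.0], 0.79)]
dish [([712.0, -291.0, 15.0], 0.92), ([296.0, 406.0, 16.0], 0.51)]
skewer_rack [([490.0, -544.0, 49.0], 0.84)]
```

View pics/scene0.png

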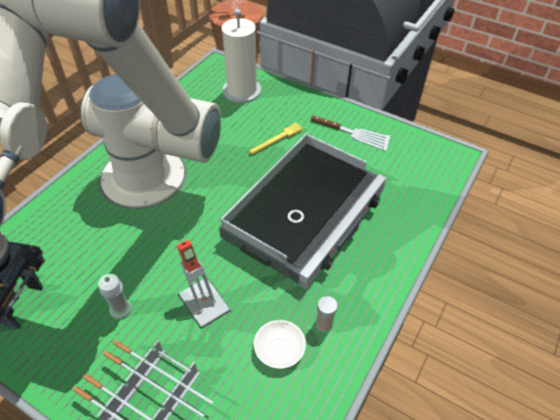

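View pics/top0.png

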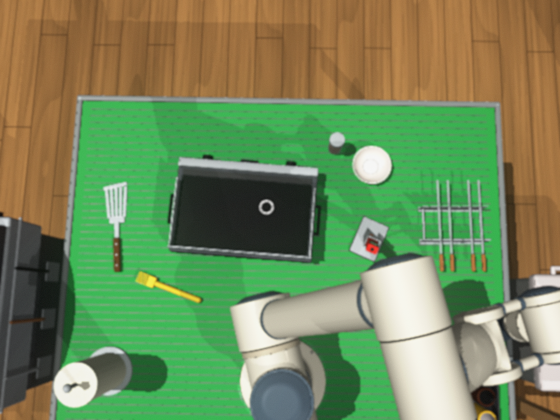

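The scene view shows the probe at about (188,255) in its dock (base around (205,303)) and the ring at (296,216). In the top view the ring is at (266,207), the probe at (372,243) and the griddle dials on the far (+x) side. Next I'll measure each of them precisely.

```bash
python3 - <<'E'
from h import *
P={n:imaging.snapshot(n) for n in('scene','top')}
import pickle; pickle.dump(P,open('P.pkl','wb'))
def tri(a,b):
    A=0;B=0
    for o,d in(a,b):
        M=np.eye(3)-np.outer(d,d);A=A+M;B=B+M@o
    X=np.linalg.solve(A,B); return X,[np.linalg.norm((np.eye(3)-np.outer(d,d))@(X-o)) for o,d in(a,b)]
C={}
for n,p in P.items():
    f=p['frame'].astype(int)
    u0,v0=(296,216) if n=='scene' else (266,207)
    m=np.zeros(f.shape[:2],np.uint8); w=14
    g=f.min(2); m[v0-w:v0+w,u0-w:u0+w]=g[v0-w:v0+w,u0-w:u0+w]>100
    pts=cv2.findNonZero(m); 
    wt=np.where(m>0,g,0); vv,uu=np.mgrid[:420,:560]
    c=((uu*wt).sum()/wt.sum(),(vv*wt).sum()/wt.sum()); C[n]=c
    print(n,'ring',c,cv2.boundingRect(pts),onz(p,*c,78).round(1))
    for t in('probe','griddle','dock'):
        s=finder.silhouettes(t,p)
        if s:
            k=s[0]['pixels'].astype(np.uint8); print(t,s[0]['p'],cv2.boundingRect(cv2.findNonZero(k)),k.sum()); np.save(f'{n}_{t}.npy',k)
            q=cv2.findNonZero(k)[:,0]
            if t!='probe':
                W=np.array([onz(p,u,v,10 if t=='dock' else 95)[:2] for u,v in q],np.float32)
                print(' rect',cv2.minAreaRect(W))
print(tri(ray(P['scene'],*C['scene']),ray(P['top'],*C['top'])))
a=cv2.resize(P['scene']['frame'][225:335,150:250],None,fx=4,fy=5.0,interpolation=2)
a=cv2.resize(P['scene']['frame'][228:328,155:255],(400,400),interpolation=cv2.INTER_CUBIC)
b=cv2.resize(P['top']['frame'][210:270,340:400],(400,400),interpolation=cv2.INTER_CUBIC)
cv2.imwrite('pics/c1.png',np.hstack([a,b])[:,:,::-1])
E
```

```text
scene ring (np.float64(295.345), np.float64(215.73420168067227)) (287, 209, 17, 14) [551.7  67.2  78. ]
probe 0.58 (176, 240, 30, 61) 569
griddle 0.75 (219, 133, 167, 156) 14536
 rect ((561.6942749023438, 117.33721923828125), (514.680419921875, 349.2287292480469), 86.51923370361328)
dock 0.61 (178, 263, 51, 64) 1531
 rect ((427.4777526855469, -261.6140441894531), (99.4237060546875, 212.4301300048828), 63.305419921875)
top ring (np.float64(265.9977833908964), np.float64(206.57992680035053)) (259, 199, 15, 16) [551.2  63.7  78. ]
probe 0.72 (365, 237, 13, 16) 165
griddle 0.79 (166, 154, 155, 108) 13904
 rect ((548.334228515625, 134.11605834960938), (487.4230041503906, 327.01678466796875), 86.88121032714844)
dock 0.85 (349, 216, 39, 46) 921
 rect ((461.8077697753906, -275.87640380859375), (96.12191772460938, 127.37889862060547), 65.79602813720703)
(array([551.75666226,  64.38362413,  80.54197532]), [np.float64(1.2858758845712823), np.float64(1.2858758845713538)])
```

View pics/c1.png

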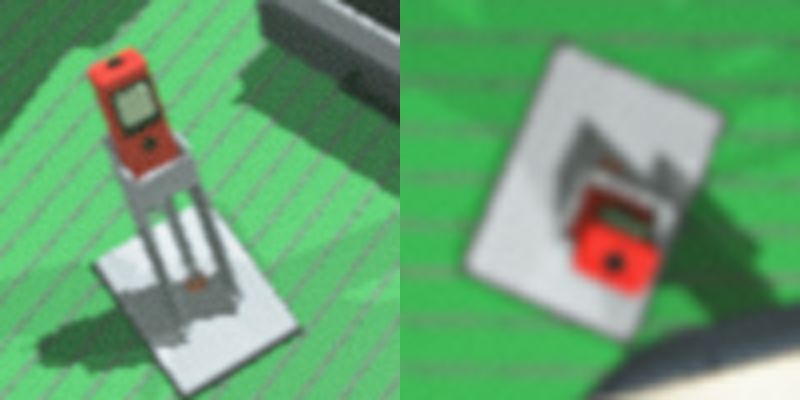

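The crop shows the display facing down-right of the base. In the scene picture the top button is at about (184,243.7) and the display centre at (189,254.2). In the top picture the button is at about (372.2,249.3). I'll fit the probe model to these.

```bash
python3 - <<'E'
from h import *
import pickle
from scipy.optimize import least_squares, minimize
P=pickle.load(open('P.pkl','rb'))
def T(q):  # origin of sole x,y,z, yaw ; lean 20 toward -x
    return R.from_euler('ZY',[q[3],-np.radians(20)]).as_matrix(), np.array(q[:3])
obs=[('scene',(184,243.5),(0,0,190)),('scene',(189,254.2),(12,0,162)),('scene',(203.7,299),(0,0,6)),
('top',(372.1,249.1),(0,0,190)),('top',(370.7,234.6),(6,0,6))]
def res(q):
    M,t=T(q); return np.concatenate([proj(P[n],M@np.array(X)+t)-np.array(c) for n,c,X in obs])
s=least_squares(res,[455,-285,30,-0.4]); q=s.x
print('pts',q.round(2),np.degrees(q[3]),s.fun.round(1))
# red silhouette fit: visible handle part z 120..190
masks={}
for n,p in P.items():
    f=p['frame'].astype(int); m=((f[...,0]>1.8*f[...,1]+20)&(f[...,0]>1.8*f[...,2])).astype(np.uint8)
    box=np.zeros_like(m); u,v=(186,256) if n=='scene' else(371,244); box[v-25:v+22,u-25:u+25]=1
    m=cv2.morphologyEx(m*box,cv2.MORPH_CLOSE,np.ones((3,3))) ; 
    c=max(cv2.findContours(m,0,1)[0],key=cv2.contourArea); k=np.zeros_like(m); cv2.drawContours(k,[c],0,1,-1); masks[n]=k; print(n,k.sum(),cv2.boundingRect(c))
def sil(q,n,z0,S=8):
    M,t=T(q); pts=np.array([proj(P[n],M@np.array([x,y,z])+t) for x in(-12,12) for y in(-17,17) for z in(z0,190)])
    h=cv2.convexHull(((pts+.5)*S).astype(np.float32))
    im=np.zeros((420*S//4,560*S//2),np.uint8)
    return h,pts
def cost(q):
    c=0
    for n,z0 in(('scene',122),('top',135)):
        h,_=sil(q,n,z0); r=cv2.boundingRect(masks[n]); x,y,w,hh=r; x-=8;y-=8;w+=16;hh+=16
        im=np.zeros((hh*8,w*8),np.uint8); cv2.fillConvexPoly(im,(h[:,0]-[x*8,y*8]).round().astype(np.int32),255)
        a=cv2.resize(im,(w,hh),interpolation=cv2.INTER_AREA)/255.
        wgt=1 if n=='scene' else 3
        c+=wgt*np.abs(a-masks[n][y:y+hh,x:x+w]).sum()
    return c+0.0*sum(res(q)**2)
r=minimize(cost,q,method='Nelder-Mead',options=dict(initial_simplex=np.vstack([q]+[q+d for d in np.diag([5,5,5,.1])]),maxiter=400))
print('sil',r.x.round(2),np.degrees(r.x[3]),cost(q),r.fun)
# dock base from top, z=10
k=np.load('top_dock.npy'); W=np.array([onz(P['top'],u,v,10)[:2] for u,v in cv2.findNonZero(k)[:,0]],np.float32); rc=cv2.minAreaRect(W); print(rc, cv2.boxPoints(rc).round().tolist())
for z in(160,):
    for qq in(q,r.x):
        M,t=T(qq); print('grip',(M@[0,0,z]+t).round(1),'dock origin',(M@[0,0,90]+t).round(1))
E
```

```text
pts [ 4.6963e+02 -2.7985e+02  2.9000e+01 -4.1000e-01] -23.70090828089412 [-0.5  0.6 -0.3  0.7 -0.5 -1.3 -1.1 -0.7  0.2 -0.6]
scene 82 (178, 241, 13, 13)
top 107 (366, 239, 13, 15)
sil [ 4.6846e+02 -2.8438e+02  2.5380e+01 -4.5000e-01] -26.032125416742097 408.73333333333335 360.98039215686276
((461.8077697753906, -275.87640380859375), (96.12191772460938, 127.37889862060547), 65.79602813720703) [[384.0, -294.0], [500.0, -346.0], [540.0, -258.0], [423.0, -206.0]]
grip [ 419.5 -257.9  179.3] dock origin [ 441.4 -267.5  113.6]
grip [ 419.3 -260.4  175.7] dock origin [ 440.8 -270.9  109.9]
```

```bash
cat >> h.py <<'E'
def probeR(yaw,lean): return R.from_euler('ZY',[yaw,-lean],degrees=True)
FLIP=R.from_euler('x',180,degrees=True)   # tool x = probe x, tool z = -probe z
def delta(pos,Rt,s=None):
    s=s or arm.observe(); R0=R.from_rotvec(s['ee_rot'])
    return (R0.inv()*Rt).as_rotvec().round(3).tolist(), (R0.inv().apply(np.array(pos)-s['tool_pos'])/10).round(2).tolist()
E
python3 - <<'E'
from h import *
Rp=probeR(-24,20); g=np.array([419.5,-258.5,180]); ax=Rp.apply([0,0,1])
print(delta(g+ax*(-19+120),Rp*FLIP)); print(delta(g+ax*(-19),Rp*FLIP))
E
```

```text
([-0.135, 0.331, 0.766], [27.88, -26.1, -6.1])
([-0.135, 0.331, 0.766], [30.82, -23.23, 5.18])
```

```bash
python3 -m jog '[[[0,0,0],[0,0,-4],1],[[0,0,0],[0,0,-8],1],[[0,0,0.1],[4,-4,-10],1],[[-0.135,0.331,0.766],[28,-26.1,-9],1],[[-0.135,0.331,0.766],[28,-26.1,-9],1],[[-0.135,0.331,0.766],[28,-26.1,-9],1],[[-0.135,0.331,0.766],[28,-26.1,-9],1],[[-0.135,0.331,0.766],[28,-26.1,-9],1],[[-0.135,0.331,0.766],[28,-26.1,-9],1],[[-0.135,0.331,0.766],[28,-26.1,-9],1],[[-0.135,0.331,0.766],[28,-26.1,-9],1],[[-0.135,0.331,0.766],[27.9,-26.1,-6.1],1],[[-0.135,0.331,0.766],[27.9,-26.1,-6.1],1],[[-0.135,0.331,0.766],[27.9,-26.1,-6.1],1],[[-0.135,0.331,0.766],[27.9,-26.1,-6.1],1],[[-0.135,0.331,0.766],[27.9,-26.1,-6.1],1]]' 25
python3 - <<'E'
from h import *
Rp=probeR(-24,20); g=np.array([419.5,-258.5,180]); ax=Rp.apply([0,0,1])
print(arm.observe()['joints'].round(2)); print(delta(g+ax*(-19+120),Rp*FLIP)); print(delta(g+ax*(-19),Rp*FLIP))
for n in('scene','top'):
    p=imaging.snapshot(n); save(p,n+'1.png'); print(n,proj(p,g),proj(p,g+ax*(-19)),proj(p,arm.observe()['tool_pos']))
a=imaging.snapshot('scene')['frame']
cv2.imwrite('pics/c2.png',np.hstack([cv2.resize(a[180:340,130:290],(400,400),interpolation=2),cv2.resize(p['frame'][180:280,320:420],(400,400),interpolation=2)])[:,:,::-1])
E
```

```text
t: 2.83
tool_pos: [388.2, -245.9, 275.9]
ee_rot: [2.957, -0.631, 0.522]
contact_force: [-0.0, -0.1, 0.3]
finger_gap: 91.0
finger_force: 0.0
[-0.79  0.03  1.9   0.16  0.89  1.12]
([0.001, -0.001, -0.001], [-0.11, -0.12, 0.07])
([0.001, -0.001, -0.001], [-0.12, -0.14, 12.07])
scene [186.73416265 253.44974779] [188.84162108 259.23147607] [174.55544503 221.24960372]
top [371.07968395 246.08897454] [370.99519692 244.69445409] [372.07241051 254.03868136]
```

View pics/c2.png

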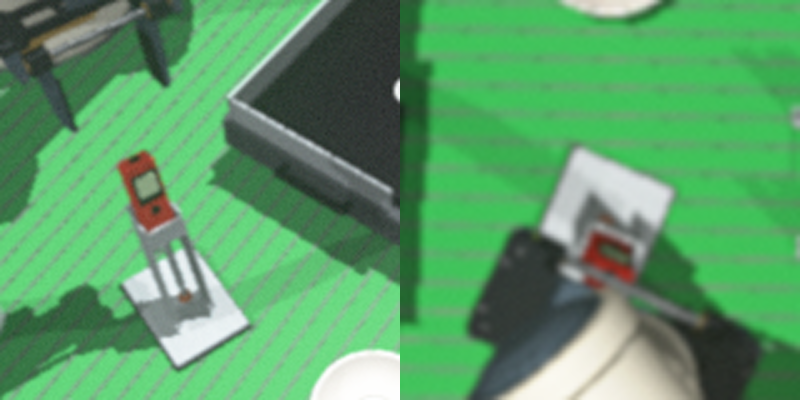

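The fingers straddle the handle: scene-crop tips are at (72,128) and (165,85), with the handle below and between them. I'll descend along the probe axis and then close.

```bash
python3 -m jog '[[[0,0,0],[-0.1,-0.1,3],1],[[0,0,0],[-0.1,-0.1,6],1],[[0,0,0],[-0.1,-0.1,8],1],[[0,0,0],[-0.1,-0.1,10],1],[[0,0,0],[-0.1,-0.1,11],1],[[0,0,0],[-0.1,-0.1,11.8],1],[[0,0,0],[-0.1,-0.1,11.8],1],[[0,0,0],[-0.1,-0.1,11.8],1]]' 25
python3 - <<'E'
from h import *
a=imaging.snapshot('scene')['frame']; b=imaging.snapshot('top')['frame']
cv2.imwrite('pics/c3.png',np.hstack([cv2.resize(a[205:305,135:235],(400,400),interpolation=2),cv2.resize(b[200:280,330:410],(400,400),interpolation=2)])[:,:,::-1])
E
```

```text
t: 3.65
tool_pos: [424.4, -259.9, 163.9]
ee_rot: [2.958, -0.63, 0.521]
contact_force: [-0.3, 0.5, 0.9]
finger_gap: 91.0
finger_force: 0.0
```

View pics/c3.png

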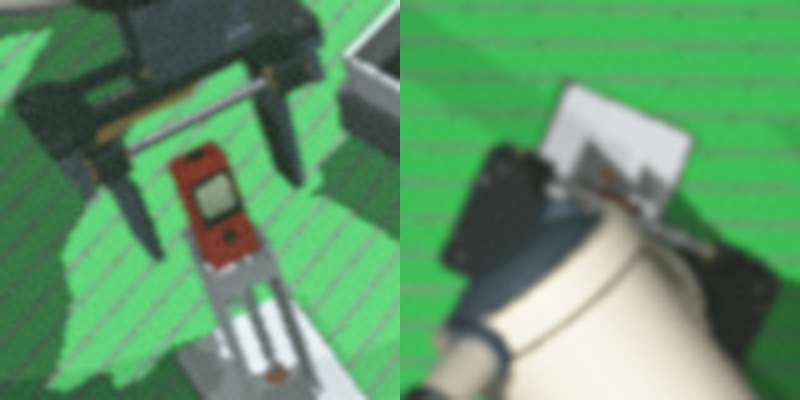

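The tips at crop (160,258) and (297,185) are centred on the handle, level with the lower edge of the display. I'll close now.

```bash
python3 -m jog '[[[0,0,0],[0,0,0],0],[[0,0,0],[0,0,0],-0.2],[[0,0,0],[0,0,0],-0.5],[[0,0,0],[0,0,0],-1],[[0,0,0],[0,0,0],-1],[[0,0,0],[0,0,0],-1],[[0,0,0],[0,0,0],-1],[[0,0,0],[0,0,0],-1],[[0,0,0],[0,0,0],-1],[[0,0,0],[0,0,0],-1],[[0,0,0],[0,0,0],-1],[[0,0,0],[0,0,0],-1]]' 25
python3 - <<'E'
from h import *
s=arm.observe(); print(s['contact_force'],s['torque'],s['finger_force'],s['finger_gap'])
E
```

```text
t: 4.75
tool_pos: [424.4, -260.0, 163.6]
ee_rot: [2.958, -0.629, 0.521]
contact_force: [-1.8, -6.1, -4.5]
finger_gap: 34.3
finger_force: 24.8
[-1.76889192 -6.13731249 -4.49041494] [-0.86389948  0.82349651 -0.37053773] 24.817958772182465 34.26953642882841
```

```bash
python3 -m jog '[[[0,0,0],[0,0.1,0],-1],[[0,0,0],[0,0.1,0],-1],[[0,0,0],[0,0.1,0],-1]]'; python3 -m jog '[[[0,0,0],[0,0.02,-0.2],-1],[[0,0,0],[0,0.03,-0.5],-1],[[0,0,0],[0,0.05,-1],-1],[[0,0,0],[0,0.05,-1.5],-1],[[0,0,0],[0,0.05,-2],-1]]'
```

```text
t: 5.0
tool_pos: [424.1, -260.7, 163.7]
ee_rot: [2.958, -0.629, 0.521]
contact_force: [-0.7, -3.9, -3.3]
finger_gap: 34.3
finger_force: 25.0
t: 5.42
tool_pos: [417.4, -257.9, 183.1]
ee_rot: [2.959, -0.629, 0.521]
contact_force: [2.1, -0.9, -1.6]
finger_gap: 33.7
finger_force: 25.0
```

```bash
python3 -m jog '[[[0,0,0],[0,0,-2],-1],[[0,0,0],[0,0,-4],-1],[[0,0,0],[0,0,-6],-1],[[0,0,0],[0,0,-8],-1],[[0,0,0],[0,0,-10],-1],[[0,0,0],[0,0,-12.5],-1],[[0,0,0],[0,0,-15],-1],[[0,0,0],[0,0,-17],-1],[[0,0,0],[0,0,-17],-1],[[0,0,0],[0,0,-17],-1],[[0,0,0],[0,0,-17],-1],[[0,0,0],[0,0,-17],-1]]'
python3 - <<'E'
from h import *
s=arm.observe(); M=R.from_rotvec(s['ee_rot']).as_matrix(); print(s['contact_force'],s['finger_gap'],-M[:,2],M[:,0])
P={n:imaging.snapshot(n) for n in('scene','top')}
a=P['scene']['frame'];b=P['top']['frame']
save(P['scene'],'s3.png'); 
Rp=R.from_matrix(M)*FLIP
for n in P:
  print(n,[proj(P[n],s['tool_pos']+Rp.apply([0,0,z-143])).round(1).tolist() for z in(0,90,143)], [ (x['location'].round() if hasattr(x['location'],'round') else x['location'],x['p']) for x in finder.boxes_of('probe',P[n])[:1]])
cv2.imwrite('pics/c4.png',cv2.resize(a[120:320,110:310],(600,600),interpolation=2)[:,:,::-1])
E
```

```text
t: 6.42
tool_pos: [364.2, -234.0, 341.0]
ee_rot: [2.96, -0.63, 0.519]
contact_force: [-0.5, 0.6, -1.6]
finger_gap: 33.9
finger_force: 25.0
[-0.49699549  0.56819023 -1.60712459] 33.85767936026369 [-0.31062916  0.1376691   0.94050877] [ 0.85897717 -0.3830346   0.33976864]
scene [[183.1, 244.1], [172.4, 214.7], [165.6, 196.2]] [([374.8, -244.5, 336.2], 0.6)]
top [[370.9, 248.9], [371.4, 256.2], [371.7, 261.0]] [([388.0, -245.6, 309.1], 0.45)]
```

View pics/c4.png

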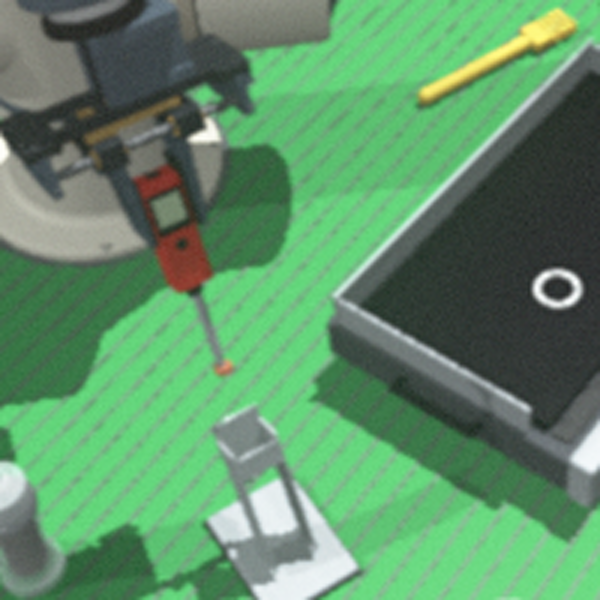

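The probe is out and clear. The foot shows at scene pixel (184,243), as the model predicts. Next I'll move over the ring and turn upright.

```bash
python3 - <<'E'
from h import *
Rp=probeR(-3.2,0)
print(delta([551.5,65,335],Rp*FLIP))
E
```

```text
([0.063, -0.344, -0.36], [4.38, -34.95, 2.3])
```

```bash
python3 -m jog '[[[0,0,0],[0.2,-1,0],-1],[[0,0,0],[0.4,-3,0],-1],[[0.01,-0.05,-0.05],[0.7,-5.5,0.2],-1],[[0.01,-0.08,-0.08],[1,-8,0.4],-1],[[0.02,-0.12,-0.12],[1.3,-10.5,0.7],-1],[[0.03,-0.15,-0.16],[1.6,-13,0.9],-1],[[0.03,-0.18,-0.19],[2,-15.5,1],-1],[[0.04,-0.21,-0.22],[2.3,-18,1.2],-1],[[0.05,-0.25,-0.26],[2.6,-20.5,1.3],-1],[[0.05,-0.28,-0.29],[2.9,-23,1.5],-1],[[0.06,-0.31,-0.32],[3.2,-25.5,1.7],-1],[[0.063,-0.344,-0.36],[3.5,-28,1.8],-1],[[0.063,-0.344,-0.36],[3.8,-30.5,2],-1],[[0.063,-0.344,-0.36],[4.1,-32.5,2.1],-1],[[0.063,-0.344,-0.36],[4.3,-34,2.2],-1],[[0.063,-0.344,-0.36],[4.4,-35,2.3],-1],[[0.063,-0.344,-0.36],[4.4,-35,2.3],-1],[[0.063,-0.344,-0.36],[4.4,-35,2.3],-1]]'
python3 - <<'E'
from h import *
print(delta([551.5,65,281],probeR(-3.2,0)*FLIP))
E
```

```text
t: 8.12
tool_pos: [551.7, 65.0, 335.3]
ee_rot: [3.139, -0.087, 0.0]
contact_force: [-0.5, 0.1, -1.3]
finger_gap: 33.7
finger_force: 25.0
([0.001, -0.0, 0.001], [-0.02, -0.01, 5.43])
```

```bash
python3 -m jog '[[[0,0,0],[0,0,1],-1],[[0,0,0],[0,0,3],-1],[[0,0,0],[0,0,5],-1],[[0,0,0],[0,0,7],-1],[[0,0,0],[0,0,8],-1],[[0,0,0],[0,0,9],-1],[[0,0,0],[0,0,9],-1],[[0,0,0],[0,0,9],-1],[[0,0,0],[0,0,9],-1]]'
python3 - <<'E'
from h import *
s=arm.observe(); M=R.from_rotvec(s['ee_rot']).as_matrix(); print(s['contact_force'],s['torque'],-M[:,2],M[:,0])
P={n:imaging.snapshot(n) for n in('scene','top')}
Rp=R.from_matrix(M)*FLIP
for n in P: print(n,[proj(P[n],s['tool_pos']+Rp.apply([0,0,z-143])).round(1).tolist() for z in(0,90,190)])
a=P['scene']['frame'];b=P['top']['frame']; 
cv2.imwrite('pics/c5.png',np.hstack([cv2.resize(a[150:250,250:350],(400,400),interpolation=2),cv2.resize(b[170:250,225:305],(400,400),interpolation=2)])[:,:,::-1])
E
```

```text
t: 8.87
tool_pos: [552.5, 65.0, 246.6]
ee_rot: [3.14, -0.088, 0.003]
contact_force: [1.8, 0.4, -2.1]
finger_gap: 33.7
finger_force: 25.0
[ 1.80791485  0.41956647 -2.13372844] [ 0.02494174 -0.03737723  0.00681222] [-2.12586003e-03  6.84596176e-04  9.99997506e-01] [ 0.99844229 -0.05575239  0.00216072]
scene [[295.6, 210.8], [296.8, 189.9], [298.3, 164.1]]
top [[265.3, 204.7], [264.1, 199.7], [262.5, 193.4]]
```

View pics/c5.png

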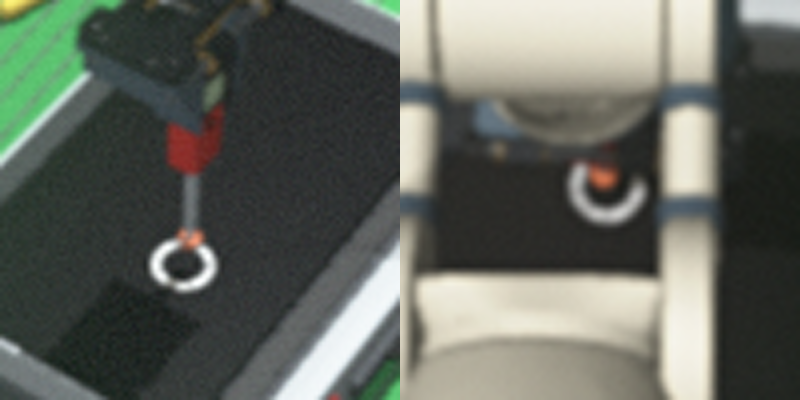

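```bash
cat >> h.py <<'E'
def tri(a,b):
    A=0;B=0
    for o,d in(a,b):
        M=np.eye(3)-np.outer(d,d);A=A+M;B=B+M@o
    return np.linalg.solve(A,B)
def blob(p,u,v,w,foot):
    f=p['frame'].astype(int)[v-w:v+w,u-w:u+w]; vv,uu=np.mgrid[v-w:v+w,u-w:u+w]
    k=((f[...,0]>170)&(f[...,1]>70)&(f[...,0]-f[...,1]>40)) if foot else f.min(2)>100
    k=k.astype(float); return (uu*k).sum()/k.sum(),(vv*k).sum()/k.sum(),k.sum()
E
python3 - <<'E'
from h import *
import pickle
P0=pickle.load(open('P.pkl','rb'))
P={n:imaging.snapshot(n) for n in('scene','top')}
s=arm.observe(); Rp=R.from_rotvec(s['ee_rot'])*FLIP
F={};G={}
for n,(u,v) in dict(scene=(297,209),top=(265,205)).items():
    F[n]=blob(P[n],u,v,7,True); G[n]=blob(P0[n],*((296,216) if n=='scene' else(266,207)),12,False)
    print(n,F[n],G[n],proj(P[n],s['tool_pos']+Rp.apply([0,0,3-143])), np.abs(P[n]['position']-P0[n]['position']).max())
    print('  foot at z108:',onz(P[n],*F[n][:2],108),'ring z78',onz(P0[n],*G[n][:2],78))
print(tri(ray(P['scene'],*F['scene'][:2]),ray(P['top'],*F['top'][:2])),tri(ray(P0['scene'],*G['scene'][:2]),ray(P0['top'],*G['top'][:2])),s['tool_pos'])
E
```

```text
scene (np.float64(297.3636363636364), np.float64(209.1818181818182), np.float64(11.0)) (np.float64(295.3484848484849), np.float64(215.6818181818182), np.float64(132.0)) [295.62129669 210.15405323] 0.0
  foot at z108: [555.70615032  69.65695948 108.        ] ring z78 [551.6179153   67.35435728  78.        ]
top (np.float64(264.85714285714283), np.float64(205.28571428571428), np.float64(7.0)) (np.float64(265.9375), np.float64(206.6328125), np.float64(128.0)) [265.22813575 204.63241235] 0.0
  foot at z108: [550.19463457  66.10337782 108.        ] ring z78 [550.98340029  63.88382776  78.        ]
[552.97303713  68.15129894 106.8605274 ] [551.61600174  64.595447    80.4659424 ] [552.35300265  65.14541175 246.31914365]
```

The foot reads about 1 mm in x and 2.5 mm in y off the ring centre, at roughly 24 mm height. I'll correct that and go down in small steps while watching the force.

```bash
python3 -m jog '[[[0,0,0],[-0.1,0.25,0.5],-1],[[0,0,0],[-0.1,0.25,1],-1],[[0,0,0],[-0.1,0.25,1.4],-1],[[0,0,0],[-0.1,0.25,1.8],-1],[[0,0,0],[-0.1,0.25,1.8],-1],[[0,0,0],[-0.1,0.25,1.8],-1],[[0,0,0],[-0.1,0.25,1.8],-1],[[0,0,0],[-0.1,0.25,1.8],-1],[[0,0,0],[-0.1,0.25,1.8],-1],[[0,0,0],[-0.1,0.25,1.8],-1]]'
cat > f.py <<'E'
from h import *
F=[]
for i in range(6):
    imaging.snapshot('top'); F.append(arm.observe()['contact_force'])
print(np.mean(F,0).round(2),np.std(F,0).round(2),arm.observe()['tool_pos'].round(2))
E
python3 f.py
```

```text
t: 9.9
tool_pos: [551.0, 62.7, 227.8]
ee_rot: [3.14, -0.087, 0.002]
contact_force: [0.5, -0.2, -1.6]
finger_gap: 34.0
finger_force: 25.0
[-0.04 -0.17 -1.65] [0.37 0.21 0.56] [550.91  62.71 227.65]
```

```bash
python3 -m jog '[[[0,0,0],[0,0,0.2],-1],[[0,0,0],[0,0,0.4],-1],[[0,0,0],[0,0,0.4],-1],[[0,0,0],[0,0,0.4],-1]]'; python3 f.py;  python3 -m jog '[[[0,0,0],[0,0,0.2],-1],[[0,0,0],[0,0,0.2],-1],[[0,0,0],[0,0,0.2],-1],[[0,0,0],[0,0,0.2],-1]]'; python3 f.py
```

```text
t: 10.53
tool_pos: [550.8, 62.7, 223.4]
ee_rot: [3.14, -0.087, 0.0]
contact_force: [0.3, -0.1, -1.7]
finger_gap: 33.8
finger_force: 25.0
[ 0.05  0.01 -1.64] [0.4  0.56 0.41] [550.95  62.69 223.69]
t: 11.17
tool_pos: [550.9, 62.7, 221.6]
ee_rot: [3.14, -0.087, 0.001]
contact_force: [-0.1, 0.6, -2.0]
finger_gap: 33.9
finger_force: 25.0
[-0.14 -0.03 -2.03] [0.29 0.3  0.4 ] [550.93  62.66 221.68]
```

```bash
python3 -m jog '[[[0,0,0],[0,0,0.1],-1],[[0,0,0],[0,0,0.2],-1],[[0,0,0],[0,0,0.2],-1],[[0,0,0],[0,0,0.2],-1]]'; python3 f.py
```

```text
t: 11.8
tool_pos: [551.0, 62.7, 219.6]
ee_rot: [3.14, -0.087, 0.001]
contact_force: [-0.1, -0.5, -0.5]
finger_gap: 33.9
finger_force: 25.0
[ 0.13  0.03 -0.58] [0.35 0.71 0.55] [550.99  62.66 219.69]
```

Contact is at TCP z of about 220 mm (+1.1 N). I'll check the alignment before pressing.

```bash
python3 - <<'E'
from h import *
P={n:imaging.snapshot(n) for n in('scene','top')}
a=P['scene']['frame'];b=P['top']['frame']
for n,(u,v) in dict(scene=(296,215),top=(266,207)).items():
    x=blob(P[n],u,v,8,True); print(n,x,onz(P[n],*x[:2],82))
cv2.imwrite('pics/c6.png',np.hstack([cv2.resize(a[190:240,271:321],(400,400),interpolation=2),cv2.resize(b[182:232,241:291],(400,400),interpolation=2)])[:,:,::-1])
E
```

```text
scene (np.float64(296.5), np.float64(215.33333333333334), np.float64(12.0)) [555.33978289  67.37364854  82.        ]
top (np.float64(265.8), np.float64(207.0), np.float64(5.0)) [549.09888273  64.12255321  82.        ]
```

View pics/c6.png

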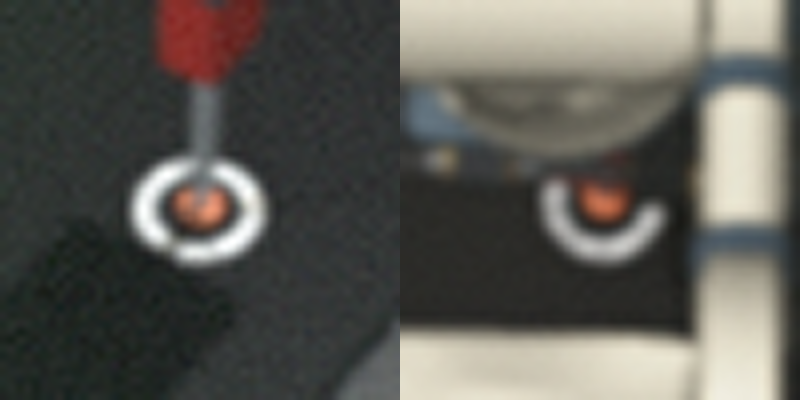

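The foot sits centred in the ring: scene-crop foot (200,206) against ring (200,210), and top foot (603,200) against ring (603,205). Now I'll press about 4.5 mm and hold.

```bash
python3 -m jog '[[[0,0,0],[0,0,0.05],-1],[[0,0,0],[0,0,0.1],-1],[[0,0,0],[0,0,0.15],-1],[[0,0,0],[0,0,0.2],-1],[[0,0,0],[0,0,0.25],-1],[[0,0,0],[0,0,0.25],-1],[[0,0,0],[0,0,0.25],-1]]'; python3 f.py;  python3 -m jog '[[[0,0,0],[0,0,0.05],-1],[[0,0,0],[0,0,0.1],-1],[[0,0,0],[0,0,0.15],-1],[[0,0,0],[0,0,0.2],-1],[[0,0,0],[0,0,0.2],-1],[[0,0,0],[0,0,0.2],-1]]'; python3 f.py
```

```text
t: 12.78
tool_pos: [551.0, 62.7, 217.2]
ee_rot: [3.14, -0.087, 0.001]
contact_force: [0.2, 0.6, 0.7]
finger_gap: 34.1
finger_force: 25.0
[ 0.21 -0.06  0.54] [0.69 0.3  0.33] [550.96  62.68 217.16]
t: 13.58
tool_pos: [551.0, 62.7, 215.1]
ee_rot: [3.14, -0.087, 0.001]
contact_force: [1.7, 0.4, 1.6]
finger_gap: 33.9
finger_force: 25.0
[ 1.4  -0.04  1.71] [0.34 0.28 0.52] [550.97  62.68 215.17]
```

Net push is about 3.4 N, so the foot is close to half-way in. Now I hold still.

```bash
Z='see rows'; python3 -m jog '[[[0,0,0],[0,0,0],-1],[[0,0,0],[0,0,0],-1],[[0,0,0],[0,0,0],-1],[[0,0,0],[0,0,0],-1],[[0,0,0],[0,0,0],-1],[[0,0,0],[0,0,0],-1],[[0,0,0],[0,0,0],-1],[[0,0,0],[0,0,0],-1],[[0,0,0],[0,0,0],-1],[[0,0,0],[0,0,0],-1],[[0,0,0],[0,0,0],-1],[[0,0,0],[0,0,0],-1],[[0,0,0],[0,0,0],-1],[[0,0,0],[0,0,0],-1],[[0,0,0],[0,0,0],-1],[[0,0,0],[0,0,0],-1],[[0,0,0],[0,0,0],-1],[[0,0,0],[0,0,0],-1],[[0,0,0],[0,0,0],-1],[[0,0,0],[0,0,0],-1]]'; python3 -m jog '[[[0,0,0],[0,0,0],-1],[[0,0,0],[0,0,0],-1],[[0,0,0],[0,0,0],-1],[[0,0,0],[0,0,0],-1],[[0,0,0],[0,0,0],-1],[[0,0,0],[0,0,0],-1],[[0,0,0],[0,0,0],-1],[[0,0,0],[0,0,0],-1],[[0,0,0],[0,0,0],-1],[[0,0,0],[0,0,0],-1],[[0,0,0],[0,0,0],-1],[[0,0,0],[0,0,0],-1],[[0,0,0],[0,0,0],-1],[[0,0,0],[0,0,0],-1],[[0,0,0],[0,0,0],-1],[[0,0,0],[0,0,0],-1],[[0,0,0],[0,0,0],-1],[[0,0,0],[0,0,0],-1],[[0,0,0],[0,0,0],-1],[[0,0,0],[0,0,0],-1]]'; python3 f.py
python3 - <<'E'
from h import *
P={n:imaging.snapshot(n) for n in('scene','top')}
a=P['scene']['frame'];b=P['top']['frame']
cv2.imwrite('pics/c7.png',np.hstack([cv2.resize(a[150:250,246:346],(400,400),interpolation=2),cv2.resize(b[182:232,241:291],(400,400),interpolation=2)])[:,:,::-1])
E
```

```text
t: 15.55
tool_pos: [550.9, 62.7, 215.1]
ee_rot: [3.14, -0.087, 0.001]
contact_force: [2.1, 0.7, 2.3]
finger_gap: 34.3
finger_force: 25.0
t: 17.22
tool_pos: [550.9, 62.7, 215.1]
ee_rot: [3.14, -0.087, 0.001]
contact_force: [1.8, -0.7, 2.1]
finger_gap: 34.1
finger_force: 25.0
[1.83 0.15 2.08] [0.38 0.23 0.61] [550.92  62.65 215.13]
```

View pics/c7.png

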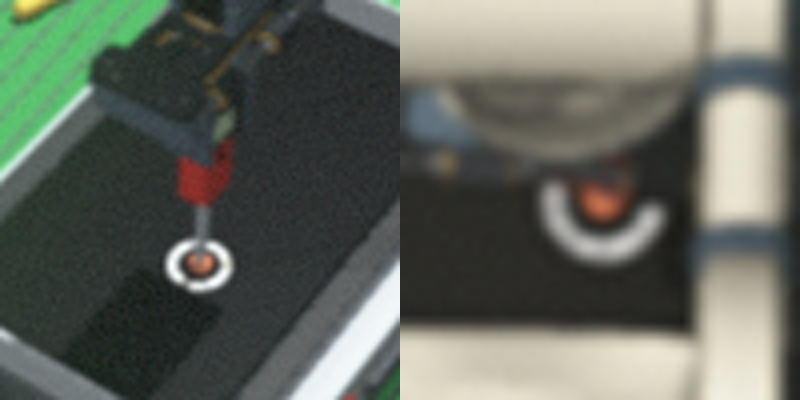

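The foot is in the ring (scene crop (200,264)) and the probe is upright with its display to the front. The net push is a steady 3.8 N or so. Handing in.

```bash
python3 -c "
from bench import arm
print(arm.close_job())"
```

```text
the job is handed in; nothing more can be done
None
```

The job is handed in (no verdict came back): the thermometer was held upright in the chalk ring, display to the griddle's front, still for over three seconds at about 3.7 N (foot roughly half-way in), and is still gripped there.

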